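# Release the stop and kick the bracket out with the pedal

## Robot

A 6-joint arm with a two-finger parallel gripper is mounted at the origin on the work surface. World frame = base frame: x ahead of the robot, y to its left, z up, the work surface at z = 0. Lengths are in m, angles in rad, forces in N, time in s.
With the tool pointing down it reaches from about 0.325 to 0.775 m from the base axis. Payload 5.5 kg.
Tool frame: the origin (TCP) lies at the centre of the arm's flange, where the gripper is bolted on; the fingertips stand 182 mm ahead of it and the grasp point (between the pads) lies 163 mm ahead of it; z points along the fingers, y is the direction in which the jaws open and shut (so a half turn about z gives the same grasp; the last joint's range is limited). The gripper opens to 88 mm and grips with 3 to 60 N. Pads are 20 mm wide; open, the fingers measure 115 mm over their backs; the gripper's body (75 mm by 178 mm) begins 61 mm behind the grasp point.
Start: joints at [1.101, 0.091, 1.231, -0, 1.82, -0.057], TCP at [0.241, 0.55, 0.405] pointing down, gripper open.
Joint ranges: [-2.87, 2.87], [-0.86, 2.18], [0.17, 2.46], [-1.51, 4.65], [0.06, 2.69], [-2.65, 2.65]. Speed limits (rad/s): [2.57, 2.57, 3.01, 3.14, 3.14, 3.14].

## Interface

Orientations are given as a rotation vector (axis times angle).
In Python, from workcell import get_obs, read_camera, camera_model, hand_in gives the robot as it stands.
- The arm moves only by the tool step_arm, never from a script. Its argument "steps" is a list that holds one entry, the list of rows, each a list of 7 numbers: the shift along the tool's x, y, z in m, then the turn, a rotation vector about the tool's x, y, z in rad, then the gripper command: -1 is shut, 1 is fully open, values between are in proportion. In form: [[[dx, dy, dz, rx, ry, rz, jaw], ...]]. A call has 1 to 5 rows; each row is the pose to reach, as a shift and turn from the pose measured when the call began, along the tool's axes at that moment; what a row does not reach only later rows make up. A row lasts 1/12 s, in which the tool goes at most 41.7 mm and 7.16 degrees, less where a joint would pass 70% of its speed; a pose out of reach is approached as far as the arm can. A call with a gripper value outside its range is refused whole. The fingers move at their own pace and stop on an object; "grip_force" is the grip in N (left out, the last holds). Time passes only in rows, so rows that repeat a pose let the fingers close. It gives the time, the measured TCP pose, the force and the opening at its end, in the units of the state.
- get_obs(): the state, without advancing time (a new reading comes with each control period).
- read_camera(name): name is "side" or "top"; returns the picture (420x560x3 uint8, blue, green, red); there is no depth.
- camera_model(name): a dict with "fx", "fy", "cx", "cy" (pixels), "eye" and "attitude" of the camera in the world. Camera axes: x right, y down, z forward; pixel columns grow to the right and rows downward; lengths in m; the calibration is good to about 2 mm. A picture is of the moment at which its call begins. camera_model takes no time and is no camera call.
- hand_in(): hands the job in, once; it reports no verdict.
The state is a dict: "time_s": time; "joint_pos": joint angles; "qvel": joint speeds; "tau": joint torques, N m; "ee_pos": TCP position; "tool_rot": TCP orientation; "contact_force": force on the tool from outside, world axes, zero at the start; "torque": the same for the moment, N m; "opening": finger opening in m.
Only numpy, scipy, OpenCV 4.12 (cv2) and the standard library are available. Lean on these libraries where they do the work, as an engineer would, in place of code of your own. Each camera call takes 0.05 s, during which the arm holds its last target. There are 200 camera calls.

## Task

Clear the finished bracket out of the kick-out fixture: first release the stop by pressing the red knob in and turning it clockwise as far as it goes, so that it springs back up on the green mark; only then press the pedal right down to its stop with the gripper, hold it there for a moment so that the pusher drops the bracket into the yellow tray, and let the pedal come all the way up again. Do not touch the bracket with the robot, and leave the can, jar and wrench where they are.

Things in the scene. Friction and masses are not known exactly. Their poses are not given: they have to be found in the camera images.
- fixture: fixed kick-out fixture, 470 mm (x) by 140 mm wide; origin on the bench below the pedal's hinge, x pointing from pedal to tray. Pedal on its -x side (towards the robot); on +x a blue bed (x 14 to 107 mm, 100 mm wide, top 70 mm high) with rails to 82 mm and a red pusher (top 92 mm), then the yellow tray (inside x 111 to 252 mm, 128 mm wide, floor 6 mm, walls 45 mm, end wall 60 mm high)
- pedal_pad (a point): centre of the top of the black ribbed rubber pad (90 mm along x by 80 mm wide) on the steel pedal; moves with the pedal. It lies 140 mm from the hinge axis, towards the robot, and 10 mm above the pedal's middle plane. Free it is about 93 mm high, at the stop 55 mm high
- pedal_hinge (a point): point on the pedal's hinge axis (which runs along the fixture's y), 45 mm above the bench, centred on the fixture
- pedal (a joint): pedal angle: 0 is up (sloping 0.28 rad up towards the robot), growing as pressed; 0.28 rad is the stop, pedal level. The spring pushes back at the pad with about 4 N at first, about 15 N at the stop. The pusher follows the pedal, 72 mm for the full stroke; the bracket tips off the bed only in the last part of the stroke
- bracket: loose aluminium U-shaped bracket, 50 mm (x) by 60 mm (y) by 26 mm high, 4 mm walls, open above; origin at the centre of its underside. It starts on the bed in front of the red pusher
- bracket_mid (a point): centre of the bracket, 12 mm above its underside
- stop_box: fixed grey control box, 110 x 110 x 60 mm, with the red stop knob on the centre of its top; origin at the centre of its underside. With the knob at 0 its grip bar lies along the box's x axis, white line at the -x end, beside a red mark
- knob_grip (a point): point on the knob's axis in the middle of its grip bar, moves with the knob; x axis along the bar. The bar is 44 mm long, 14 mm thick and stands 30 mm above a round skirt of 52 mm diameter; with the knob up this point is 98 mm above the bench, the bar's top 108 mm, the skirt's top 78 mm
- stop_press (a joint): how far the knob is pressed in: 0 is up, 0.008 m is fully in (spring about 3 N to 7 N)
- stop_turn (a joint): knob angle in rad, growing clockwise seen from above: near 0 (red mark) is stopped, 1.2 (green mark, end stop) is released. A catch inside blocks it between about 0.13 and 0.97 unless pressed in at least 6 mm; let go in between, it stays in; past that it springs up and is held released
- case: fixed grey plastic tool case, 110 x 150 x 57 mm, bystander; origin at the centre of its underside
- jar: loose amber glass jar with a black cap, 60 mm diameter, 75 mm high, standing on the bench, bystander
- wrench: loose steel wrench, 160 mm long, lying on the bench, bystander
- can: loose green can, 60 mm diameter, 110 mm high, standing on the bench, bystander

How it is judged:
By the outcome, as a careful person would: the job done as asked, in the order asked, and still so for the second after the job is handed in, with the robot touching nothing.
It also fails if it takes over 53 s, if anything falls off the work surface, if the arm or the gripper's body presses on something with over 40 N, if the wrist force passes 120 N, or if a joint passes its speed limit or range.

## Working session

There is one attempt and no reset: what is moved stays moved. The work goes in short steps, Python scripts to look and compute and a tool call to move; the robot and the scene stay as the last step left them, time stands still between calls to the robot, and variables do not carry over. Pictures are saved under pics/ and viewed, about 8 in all and at most 12, crops included, and the job is handed in when it is done.

Besides the shell and the picture viewer there is one more tool, called after "Call:" as name(argument=value, ...) on one line, values as JSON. step_arm: Moves the arm, as the interface text tells. Its arguments: {"type":"object","properties":{"steps":{"type":"array","items":{"type":"array","items":{"type":"array","items":{"type":"number"}}}},"grip_force":{"type":"number"}},"required":["steps"]}

```bash
mkdir -p pics; python3 - <<'E'
from workcell import *
import cv2
for n in ("top","side"):
    cv2.imwrite(f"pics/{n}0.png",read_camera(n)); m=camera_model(n); print(n,m)
print(get_obs())
E
```

```text
top {'fx': 383.63046177176443, 'fy': 383.63046177176443, 'cx': 280.5152903703693, 'cy': 206.77456046823835, 'eye': array([ 0.47480473, -0.07429531,  1.10792668]), 'attitude': array([-2.15211858,  2.14058263, -0.14563746])}
side {'fx': 399.5741491877123, 'fy': 399.5741491877123, 'cx': 278.0542610264945, 'cy': 206.6710598659405, 'eye': array([ 0.48142601, -0.8718532 ,  0.80799641]), 'attitude': array([-2.30017448,  0.14239979, -0.07738257])}
{'time_s': 0.1, 'joint_pos': array([ 1.10129604e+00,  9.17852903e-02,  1.23173132e+00, -1.68344177e-05,
        1.81980298e+00, -5.67052837e-02]), 'qvel': array([-9.14012691e-05, -7.22235581e-04, -2.85741539e-03,  1.77253240e-03,
       -3.55304537e-03,  2.19007976e-04]), 'tau': array([ 1.78854087e-03, -4.47855520e+01, -4.07569849e+01,  6.99977833e-02,
        2.84710183e-02, -8.02335444e-05]), 'ee_pos': array([0.24073486, 0.54964836, 0.40363793]), 'tool_rot': array([-6.43740241e-01, -3.07448747e+00,  2.62562745e-03]), 'contact_force': array([-0.52775758,  0.92716122, -0.04687671]), 'torque': array([ 0.011384  , -0.02607587, -0.0106193 ]), 'opening': 0.08765759649091932}
```

View pics/top0.png

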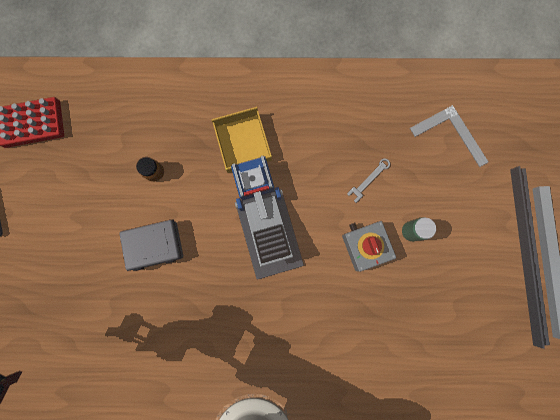

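View pics/side0.png

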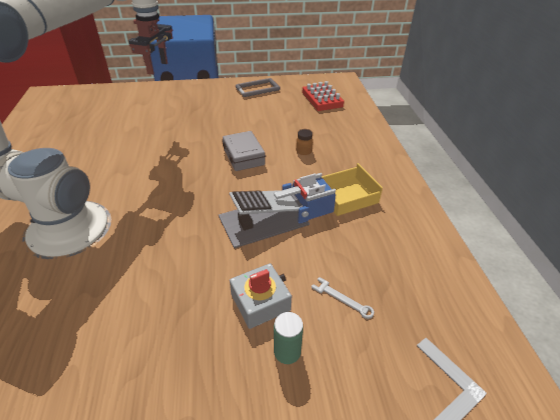

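The top view shows the knob at about (371,246) on the box, the pad at about (271,243), the tray at (242,140), the bracket at (254,177) and the can at (420,230). In the side view the knob is at (260,285). Next I'll measure these and zoom in.

```bash
cat > h.py <<'E'
import numpy as np, cv2
from scipy.spatial.transform import Rotation as R
from workcell import *
def ray(n,u,v,z):
    m=camera_model(n); d=R.from_rotvec(m["attitude"]).apply([(u-m["cx"])/m["fx"],(v-m["cy"])/m["fy"],1.]); e=m["eye"]
    return e+d*(z-e[2])/d[2]
def pix(n,p):
    m=camera_model(n); c=R.from_rotvec(m["attitude"]).inv().apply(np.array(p)-m["eye"])
    return np.array([m["fx"]*c[0]/c[2]+m["cx"],m["fy"]*c[1]/c[2]+m["cy"]])
def blobs(n,img,lo,hi,roi,k=1):
    h=cv2.cvtColor(img,cv2.COLOR_BGR2HSV); x0,y0,x1,y1=roi
    m=np.zeros(h.shape[:2],np.uint8); m[y0:y1,x0:x1]=cv2.inRange(h,lo,hi)[y0:y1,x0:x1]
    cs=cv2.findContours(m,cv2.RETR_EXTERNAL,cv2.CHAIN_APPROX_NONE)[0]
    return sorted(cs,key=cv2.contourArea)[-k:][::-1]
E
python3 - <<'E'
from h import *
t=cv2.imread("pics/top0.png"); s=cv2.imread("pics/side0.png")
def show(lab,n,c,z):
    r=cv2.minAreaRect(c); b=cv2.boxPoints(r); print(lab,n,"c",np.round(r[0],1),"size",np.round(r[1],1),"area",cv2.contourArea(c)); 
    print("  ctr",np.round(ray(n,*r[0],z)[:2],4),"corners",[np.round(ray(n,*q,z)[:2],4).tolist() for q in b])
for c in blobs("top",t,(20,120,80),(32,255,255),(340,215,400,275),1): show("yellowring","top",c,.06)
for c in blobs("top",t,(0,150,60),(8,255,255),(340,215,400,275),1): show("red","top",c,.095)
for c in blobs("top",t,(20,120,80),(32,255,255),(200,100,280,175),1): show("tray","top",c,.045)
for c in blobs("side",s,(0,150,60),(8,255,255),(230,260,290,310),1): show("red","side",c,.095)
for c in blobs("top",t,(0,0,0),(180,255,75),(250,222,295,262),8): show("rib","top",c,.09)
a=cv2.resize(t[215:280,335:405],None,fx=6,fy=6,interpolation=cv2.INTER_CUBIC)
b=cv2.resize(t[150:285,225:310],None,fx=4,fy=4,interpolation=cv2.INTER_CUBIC)
o=np.zeros((540,a.shape[1]+b.shape[1],3),np.uint8); o[:a.shape[0],:a.shape[1]]=a; o[:b.shape[0],a.shape[1]:]=b
cv2.imwrite("pics/crop0.png",o); print(o.shape)
E
```

```text
yellowring top c [370.5 245.5] size [25. 25.] area 138.5
  ctr [ 0.5178 -0.3138] corners [[0.5516, -0.2807], [0.552, -0.3488], [0.4844, -0.3467], [0.484, -0.2791]]
red top c [372.  245.5] size [17. 18.] area 212.0
  ctr [ 0.5164 -0.3098] corners [[0.5386, -0.2867], [0.5389, -0.3341], [0.4944, -0.3327], [0.4941, -0.2856]]
tray top c [241.8 139. ] size [55.2 48.1] area 2250.0
  ctr [0.8209 0.0437] corners [[0.8816, 0.133], [0.9202, -0.0008], [0.7611, -0.0442], [0.7239, 0.0871]]
red side c [259.5 283.3] size [18.3 20.4] area 278.0
  ctr [ 0.5172 -0.3317] corners [[0.4932, -0.3089], [0.5388, -0.304], [0.5405, -0.3539], [0.4967, -0.3581]]
rib top c [271.6 243.2] size [32.  30.6] area 901.5
  ctr [ 0.5212 -0.0459] corners [[0.5515, 0.0046], [0.5729, -0.0738], [0.4913, -0.096], [0.4703, -0.0184]]
rib top c [289.2 241.5] size [39.6 10.4] area 207.5
  ctr [ 0.5261 -0.0924] corners [[0.5777, -0.0754], [0.5794, -0.1032], [0.4752, -0.1091], [0.4735, -0.0817]]
(540, 760, 3)
```

View pics/crop0.png

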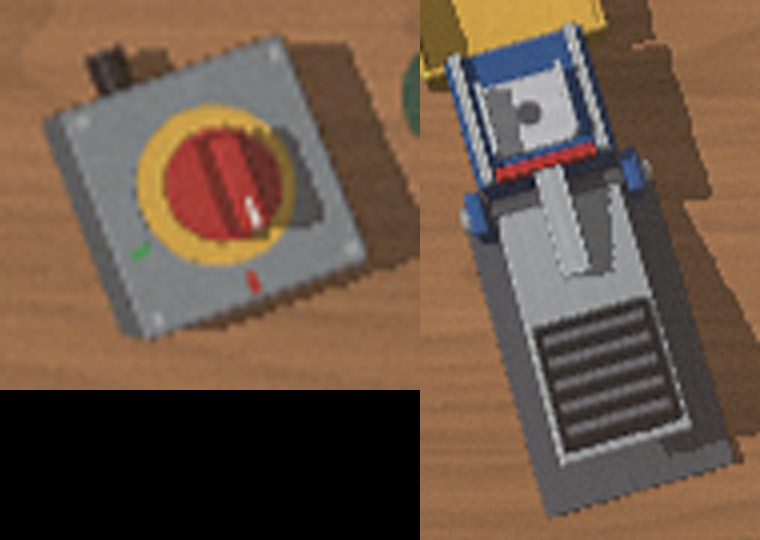

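The zoom shows the bar at 0 with its white line beside the red mark, at crop (252,282). The knob centre is near px (370.7,246) and the pad centre near px (272.7,243.5). The bracket sits just ahead of the pusher.

```bash
cat >> h.py <<'E'
def rel(target_tcp,yaw,o=None):
    "shift+turn in tool axes to a pointing-down pose with jaw (tool y) at world angle yaw"
    o=o or get_obs(); R0=R.from_rotvec(o["tool_rot"])
    y=np.array([np.cos(yaw),np.sin(yaw),0]); z=np.array([0,0,-1.]); R1=R.from_matrix(np.c_[np.cross(y,z),y,z])
    return np.round(R0.inv().apply(np.array(target_tcp)-o["ee_pos"]),4),np.round((R0.inv()*R1).as_rotvec(),4)
E
python3 - <<'E'
from h import *
c=lambda x,y:(x/6+335,y/6+215)
f=lambda x,y:((x-420)/4+225,y/4+150)
B=[ray("top",*c(*q),.06) for q in [(62,118),(280,38),(365,258),(150,338)]]
print("box",np.round(B,4)[:,:2],np.mean(B,0))
for i,j in [(3,0),(2,1)]: d=B[j]-B[i]; print("box yaw",np.degrees(np.arctan2(d[1],d[0])))
for i,j in [(2,3),(1,0)]: d=B[j]-B[i]; print("box yaw",np.degrees(np.arctan2(d[1],d[0]))-90)
m=ray("top",*c(252,282),.06); k=ray("top",370.7,246,.06); d=k-m; print("mark yaw",np.degrees(np.arctan2(d[1],d[0])),k)
s=cv2.imread("pics/side0.png")
r=cv2.minAreaRect(blobs("side",s,(20,120,80),(32,255,255),(235,270,290,310),1)[0]); print("side ring",r,pix("side",k))
for rr in blobs("side",s,(20,120,80),(32,255,255),(235,270,290,310),3): print(cv2.boundingRect(rr))
P=[f(535,325),f(650,298),f(688,422),f(572,452)]
Z=[.105-.01*0+(-.012 if i<2 else .012)-.012 for i in range(4)]
W=[ray("top",*p,z) for p,z in zip(P,[.081,.081,.105,.105])]; pc=np.mean(W,0); print("pad",pc,pix("side",pc))
for i,j in [(3,0),(2,1)]: d=W[j]-W[i]; print("fix yaw",np.degrees(np.arctan2(d[1],d[0])),np.linalg.norm(d))
print("can",ray("top",425,229,.11))
print("rel",rel([k[0],k[1],.36],np.radians(-69)))
E
```

```text
box [[ 0.5469 -0.246 ]
 [ 0.584  -0.3462]
 [ 0.4846 -0.3813]
 [ 0.4484 -0.2837]] [ 0.51597017 -0.31432188  0.06      ]
box yaw 20.940616109332645
box yaw 19.47566062662742
box yaw 20.30966026900188
box yaw 20.310519897070733
mark yaw 20.237088169980684 [ 0.51649803 -0.31433725  0.06      ]
side ring ((260.0, 289.0), (20.0, 30.0), 90.0) [258.80922733 286.63089351]
(245, 279, 31, 21)
pad [ 0.52089537 -0.04897272  0.093     ] [251.15363632 200.00032791]
fix yaw 17.838087955337116 0.09136784474658725
fix yaw 16.82129595896733 0.08977408531294935
can [ 0.55932144 -0.445186    0.11      ]
rel (array([-0.5992, -0.6807,  0.0448]), array([-9.0000e-04,  2.0000e-03,  2.3623e+00]))
```

Call:
step_arm(steps=[[[-0.025, -0.028, 0, 0, 0, 0.1, 1], [-0.05, -0.057, 0, 0, 0, 0.2, 1], [-0.075, -0.085, 0, 0, 0, 0.3, 1], [-0.1, -0.113, 0, 0, 0, 0.4, 1], [-0.125, -0.142, 0, 0, 0, 0.5, 1]]])

```text
time_s: 0.52
ee_pos: [0.2984, 0.3679, 0.4031]
tool_rot: [-1.391, -2.817, 0.004]
contact_force: [0.7, -1.3, -0.1]
opening: 0.0879
```

```bash
python3 -c "
from h import *
print(rel([.517,-.3145,.36],np.radians(-69.7)),get_obs()['time_s'])"
```

```text
(array([-0.6747, -0.2413,  0.0444]), array([-8.0000e-04,  3.0000e-03,  1.8702e+00])) 0.5167
```

Call:
step_arm(steps=[[[-0.037, -0.0135, 0.001, 0, 0, 0.11, 1], [-0.074, -0.027, 0.002, 0, 0, 0.22, 1], [-0.111, -0.04, 0.003, 0, 0, 0.33, 1], [-0.148, -0.053, 0.004, 0, 0, 0.44, 1], [-0.185, -0.066, 0.005, 0, 0, 0.55, 1]]])

```text
time_s: 0.93
ee_pos: [0.3584, 0.1791, 0.3982]
tool_rot: [2.109, 2.328, -0.004]
contact_force: [1.2, -0.1, 0.8]
opening: 0.0881
```

```bash
python3 -c "
from h import *
print(rel([.517,-.3145,.36],np.radians(-69.7)),get_obs()['time_s'])"
```

```text
(array([-0.5068,  0.1092,  0.0391]), array([1.0000e-04, 2.9000e-03, 1.3153e+00])) 0.9333
```

Call:
step_arm(steps=[[[-0.039, 0.0084, 0.003, 0, 0, 0.11, 1], [-0.078, 0.0168, 0.006, 0, 0, 0.22, 1], [-0.117, 0.0252, 0.009, 0, 0, 0.33, 1], [-0.156, 0.0336, 0.012, 0, 0, 0.44, 1], [-0.195, 0.042, 0.015, 0, 0.001, 0.55, 1]]])

```text
time_s: 1.35
ee_pos: [0.4193, -0.0129, 0.3832]
tool_rot: [2.666, 1.66, -0.002]
contact_force: [1.2, -0.2, 0.6]
opening: 0.0879
```

```bash
python3 -c "
from h import *
print(rel([.517,-.3145,.36],np.radians(-69.7)),get_obs()['time_s'])"
```

```text
(array([-0.2276,  0.2208,  0.0236]), array([4.000e-04, 1.600e-03, 7.597e-01])) 1.35
```

Call:
step_arm(steps=[[[-0.028, 0.0276, 0.003, 0, 0, 0.11, 1], [-0.056, 0.055, 0.006, 0, 0, 0.22, 1], [-0.084, 0.083, 0.009, 0, 0, 0.33, 1], [-0.112, 0.11, 0.012, 0, 0, 0.44, 1], [-0.14, 0.138, 0.015, 0, 0.001, 0.55, 1]]])

```text
time_s: 1.77
ee_pos: [0.4814, -0.2015, 0.3678]
tool_rot: [-3.02, -0.865, 0.001]
contact_force: [0.8, 0.7, 0.6]
opening: 0.088
```

```bash
python3 -c "
from h import *
print(rel([.517,-.3145,.36],np.radians(-69.7)),get_obs()['time_s'])"
```

```text
(array([-0.0296,  0.1147,  0.0078]), array([-2.000e-04,  8.000e-04,  2.038e-01])) 1.7667
```

Call:
step_arm(steps=[[[-0.009, 0.035, 0.002, 0, 0, 0.07, 0.2], [-0.018, 0.07, 0.004, 0, 0, 0.14, 0.2], [-0.027, 0.105, 0.006, 0, 0, 0.2, 0.2], [-0.0296, 0.1147, 0.0078, 0, 0.001, 0.204, 0.2], [-0.0296, 0.1147, 0.0078, 0, 0.001, 0.204, 0.2]]])

```text
time_s: 2.18
ee_pos: [0.517, -0.3167, 0.3576]
tool_rot: [-3.091, -0.549, 0.004]
contact_force: [0.7, 0.5, 0.9]
opening: 0.0581
```

```bash
python3 -c "
from h import *
print(rel([.517,-.3145,.261],np.radians(-69.7)),get_obs()['time_s'],get_obs()['opening'])
a=[cv2.resize(read_camera('side')[190:340,200:330],None,fx=3,fy=3),cv2.resize(read_camera('top')[180:330,320:450],None,fx=3,fy=3)]
cv2.imwrite('pics/c1.png',np.hstack(a))
print(pix('side',[.517,-.3145,.098]),pix('side',[.517,-.3145,.178]))"
```

```text
(array([ 0.001 , -0.0018,  0.0966]), array([-0.0029,  0.002 , -0.0025])) 2.1833 0.05810345739227251
[258.66349618 276.25578037] [257.80882872 252.26690147]
```

View pics/c1.png

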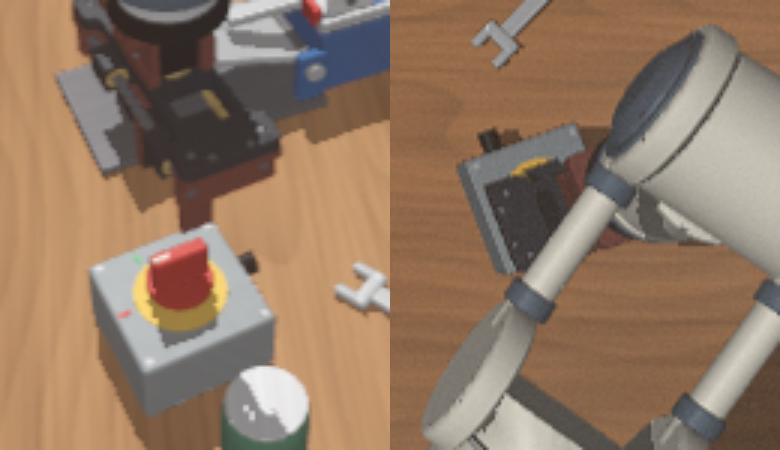

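The side crop puts the bar mid at px (260,276.7), against a prediction of (258.7,276.3). The finger shows about the same offset, so the gripper is centred over the knob. The can is clear, so I'll go down.

Call:
step_arm(steps=[[[0.001, -0.0015, 0.03, -0.003, 0.002, -0.002, 0.2], [0.001, -0.0015, 0.06, -0.003, 0.002, -0.002, 0.2], [0.001, -0.0015, 0.085, -0.003, 0.002, -0.002, 0.2], [0.001, -0.0015, 0.0945, -0.003, 0.002, -0.002, 0.2], [0.001, -0.0015, 0.0945, -0.003, 0.002, -0.002, 0.2]]])

```text
time_s: 2.7
ee_pos: [0.5167, -0.31, 0.2626]
tool_rot: [-3.088, -0.561, 0.002]
contact_force: [-0.2, 0.2, -0.6]
opening: 0.0526
```

Call:
step_arm(steps=[[[0, 0, 0, 0, 0, 0, -0.6], [0, 0, 0, 0, 0, 0, -0.6], [0, 0, 0, 0, 0, 0, -0.6], [0, 0, 0, 0, 0, 0, -0.6], [0, 0, 0, 0, 0, 0, -0.6]]], grip_force=20)

```text
time_s: 3.12
ee_pos: [0.517, -0.3103, 0.264]
tool_rot: [-3.091, -0.561, -0.001]
contact_force: [7.1, -9.6, 2.1]
opening: 0.023
```

Call:
step_arm(steps=[[[0, 0.002, 0, 0, 0, 0, -0.6], [0, 0.004, 0, 0, 0, 0, -0.6], [0, 0.0045, 0, 0, 0, 0, -0.8], [0, 0.0045, 0, 0, 0, 0, -1], [0, 0.0045, 0, 0, 0, 0, -1]]], grip_force=30)

```text
time_s: 3.53
ee_pos: [0.5186, -0.3147, 0.2643]
tool_rot: [-3.091, -0.561, -0.001]
contact_force: [-0.1, -0.6, 1.7]
opening: 0.0141
```

Call:
step_arm(steps=[[[0, 0, 0.003, 0, 0, 0, -1], [0, 0, 0.006, 0, 0, 0, -1], [0, 0, 0.008, 0, 0, 0, -1], [0, 0, 0.009, 0, 0, 0, -1], [0, 0, 0.009, 0, 0, 0, -1]]])

```text
time_s: 3.95
ee_pos: [0.5186, -0.3147, 0.2562]
tool_rot: [3.091, 0.561, 0.002]
contact_force: [-2.7, 1.1, 7.2]
opening: 0.0141
```

Call:
step_arm(steps=[[[0, 0, 0.001, 0, 0, 0.1, -1], [0, 0, 0.001, 0, 0, 0.2, -1], [0, 0, 0.001, 0, 0, 0.3, -1], [0, 0, 0.001, 0, 0, 0.4, -1], [0, 0, 0.001, 0, 0, 0.4, -1]]])

```text
time_s: 4.37
ee_pos: [0.5185, -0.3147, 0.2562]
tool_rot: [3.14, -0.073, 0.003]
contact_force: [-3.0, 0.0, 7.1]
opening: 0.014
```

```bash
python3 -c "
from h import *
o=get_obs(); y=R.from_rotvec(o['tool_rot']).apply([0,1,0]); print(np.degrees(np.arctan2(y[1],y[0])),o['torque'],o['contact_force'],o['ee_pos'],o['joint_pos'][5])"
```

```text
-92.65160354493312 [ 0.16668638  0.66451868 -0.00886431] [-3.02529068  0.00987551  7.10752876] [ 0.51851758 -0.31467006  0.25621782] 1.0154589086242078
```

Call:
step_arm(steps=[[[0, 0, 0.001, 0, 0, 0.1, -1], [0, 0, 0.001, 0, 0, 0.2, -1], [0, 0, 0.001, 0, 0, 0.3, -1], [0, 0, 0.001, 0, 0, 0.4, -1], [0, 0, 0.001, 0, 0, 0.5, -1]]])

```text
time_s: 4.78
ee_pos: [0.5184, -0.3147, 0.2562]
tool_rot: [3.022, -0.854, 0.004]
contact_force: [-2.9, 0.4, 7.8]
opening: 0.0137
```

Call:
step_arm(steps=[[[0, 0, 0, 0, 0, 0.1, -1], [0, 0, 0, 0, 0, 0.2, -1], [0, 0, 0, 0, 0, 0.28, -1], [0, 0, 0, 0, 0, 0.32, -1], [0, 0, 0, 0, 0, 0.32, -1]]])

```text
time_s: 5.2
ee_pos: [0.5183, -0.3147, 0.2568]
tool_rot: [2.846, -1.327, 0.005]
contact_force: [-3.0, -0.1, 5.4]
opening: 0.0135
```

```bash
python3 -c "
from h import *
o=get_obs(); y=R.from_rotvec(o['tool_rot']).apply([0,1,0]); print(np.degrees(np.arctan2(y[1],y[0])),o['torque'],o['contact_force'],o['ee_pos'],o['joint_pos'][5],o['opening'])"
```

```text
-139.9879132605537 [0.16743899 0.64913443 0.43453847] [-2.98871303 -0.12300311  5.35962988] [ 0.51827576 -0.31471348  0.25678699] 1.8416355844010786 0.013458458078195597
```

The torque rise at about 1.22 rad shows the end stop. Next I'll let the knob up, open and lift.

Call:
step_arm(steps=[[[0, 0, -0.004, 0, 0, 0, -1], [0, 0, -0.0085, 0, 0, 0, -1], [0, 0, -0.0085, 0, 0, 0, -1], [0, 0, -0.0085, 0, 0, 0, 0], [0, 0, -0.0085, 0, 0, 0, 0]]])

```text
time_s: 5.62
ee_pos: [0.5182, -0.3146, 0.265]
tool_rot: [2.847, -1.327, 0.003]
contact_force: [0.4, -1.0, 0.3]
opening: 0.0236
```

Call:
step_arm(steps=[[[0, 0, 0, 0, 0, 0, 0], [0, 0, -0.03, 0, 0, 0, 0], [0, 0, -0.07, 0, 0, 0, 0], [0, 0, -0.09, 0, 0, 0, 0], [0, 0, -0.1, 0, 0, 0, 0]]])

```text
time_s: 6.03
ee_pos: [0.5181, -0.3144, 0.3698]
tool_rot: [2.846, -1.327, 0.013]
contact_force: [0.4, -0.4, 0.9]
opening: 0.0439
```

```bash
python3 -c "
from h import *
print(rel([.521,-.049,.34],np.radians(-73)),rel([.521,-.049,.34],np.radians(-163)),get_obs())
a=[cv2.resize(read_camera('side')[190:340,200:330],None,fx=3,fy=3),cv2.resize(read_camera('top')[180:330,320:450],None,fx=3,fy=3)]
cv2.imwrite('pics/c2.png',np.hstack(a))"
```

```text
(array([-0.2017, -0.1727,  0.0284]), array([ 0.0031, -0.0086, -1.1695])) (array([-0.2017, -0.1727,  0.0284]), array([-0.0037, -0.0079,  0.4013])) {'time_s': 6.0333, 'joint_pos': array([-6.01443789e-01,  9.90848826e-02,  1.28377953e+00, -2.93309546e-04,
        1.75008540e+00,  1.84207194e+00]), 'qvel': array([ 0.00092954,  0.01890579, -0.15581177,  0.00058895,  0.17851855,
       -0.00259139]), 'tau': array([-5.79177495e-02, -4.30497122e+01, -3.86822426e+01, -9.90555331e-03,
       -3.87681497e-02, -2.34521224e-05]), 'ee_pos': array([ 0.51810707, -0.31437779,  0.36978407]), 'tool_rot': array([ 2.84560739, -1.32711617,  0.01330986]), 'contact_force': array([ 0.35581057, -0.36566541,  0.88207108]), 'torque': array([0.07438418, 0.16125722, 0.0078941 ]), 'opening': 0.04392783962552222}
```

View pics/c2.png

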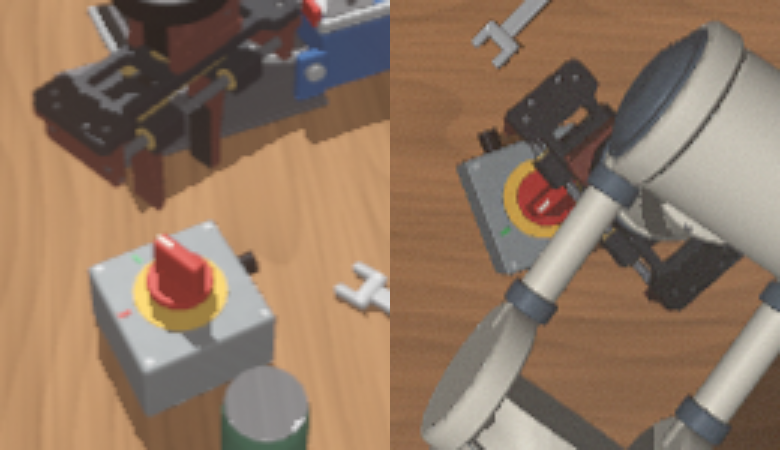

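The white line now points at the green mark, with the bar up and the can undisturbed. Next: shut the fingers and move over the pad.

Call:
step_arm(steps=[[[-0.025, -0.0215, 0, 0, 0, -0.118, -1], [-0.05, -0.043, 0, 0, 0, -0.236, -1], [-0.075, -0.0645, 0, 0, 0, -0.354, -1], [-0.1, -0.086, 0.005, 0, 0, -0.47, -1], [-0.125, -0.107, 0.01, 0, -0.004, -0.59, -1]]])

```text
time_s: 6.55
ee_pos: [0.5195, -0.1484, 0.3538]
tool_rot: [3.111, -0.434, -0.002]
contact_force: [-0.3, 1.4, 0.2]
opening: 0.0142
```

```bash
python3 -c "
from h import *
print(rel([.521,-.049,.32],np.radians(-72.7)))"
```

```text
(array([-0.0257, -0.0961,  0.0338]), array([ 4.000e-04,  1.400e-03, -5.794e-01]))
```

Call:
step_arm(steps=[[[-0.006, -0.024, 0.008, 0, 0, -0.12, -1], [-0.012, -0.048, 0.016, 0, 0, -0.24, -1], [-0.018, -0.072, 0.024, 0, 0, -0.36, -1], [-0.0257, -0.0961, 0.0338, 0, 0.001, -0.48, -1], [-0.0257, -0.0961, 0.0338, 0, 0.001, -0.58, -1]]])

```text
time_s: 6.97
ee_pos: [0.5202, -0.0454, 0.3148]
tool_rot: [-3.099, -0.488, 0.011]
contact_force: [0.1, -0.2, -0.6]
opening: 0.0001
```

```bash
python3 -c "
from h import *
print(rel([.521,-.049,.278],np.radians(-72.7)),get_obs()['opening'],get_obs()['contact_force'])
a=[cv2.resize(read_camera('side')[140:260,200:400],None,fx=3,fy=3)]
cv2.imwrite('pics/c3.png',np.hstack(a))"
```

```text
(array([-0.0001,  0.0039,  0.0367]), array([-0.005 ,  0.0066,  0.0103])) 0.00012518665215389366 [ 0.09322638 -0.24082152 -0.59600276]
```

View pics/c3.png

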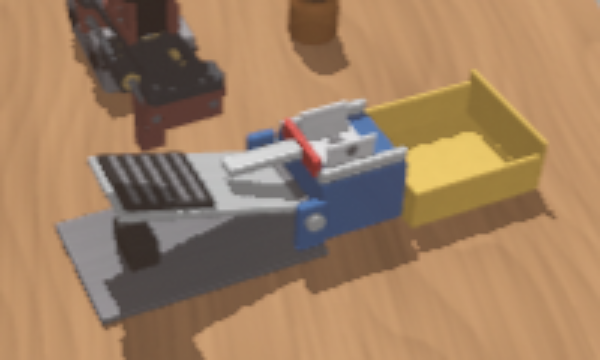

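The closed fingertips, at crop (150,140), are straight above the pad centre at (150,182). The bracket is still in place. Pressing now.

Call:
step_arm(steps=[[[0, 0.002, 0.02, -0.005, 0.006, 0.01, -1], [0, 0.0039, 0.034, -0.005, 0.006, 0.01, -1], [0, 0.0039, 0.042, -0.005, 0.006, 0.01, -1], [0, 0.0039, 0.048, -0.005, 0.006, 0.01, -1], [0, 0.0039, 0.054, -0.005, 0.006, 0.01, -1]]])

```text
time_s: 7.43
ee_pos: [0.5207, -0.0511, 0.2615]
tool_rot: [3.103, 0.475, -0.003]
contact_force: [-5.9, 0.1, 10.8]
opening: 0.0004
```

Call:
step_arm(steps=[[[0, 0, 0.006, 0, 0, 0, -1], [0, 0, 0.012, 0, 0, 0, -1], [0, 0, 0.017, 0, 0, 0, -1], [0, 0, 0.021, 0, 0, 0, -1], [0, 0, 0.024, 0, 0, 0, -1]]])

```text
time_s: 7.85
ee_pos: [0.5195, -0.0519, 0.2385]
tool_rot: [3.104, 0.47, -0.01]
contact_force: [-12.8, -1.9, 16.5]
opening: 0.0007
```

Call:
step_arm(steps=[[[0, 0, 0.0015, 0, 0, 0, -1], [0, 0, 0.003, 0, 0, 0, -1], [0, 0, 0.003, 0, 0, 0, -1], [0, 0, 0.003, 0, 0, 0, -1]]])

```text
time_s: 8.18
ee_pos: [0.5193, -0.0521, 0.2374]
tool_rot: [3.105, 0.467, -0.009]
contact_force: [-6.5, 2.3, 14.8]
opening: 0.0003
```

Call:
step_arm(steps=[[[0, 0, 0.003, 0, 0, 0, -1], [0, 0, 0.005, 0, 0, 0, -1], [0, 0, 0.005, 0, 0, 0, -1], [0, 0, 0.005, 0, 0, 0, -1]]])

```text
time_s: 8.52
ee_pos: [0.5191, -0.0522, 0.2371]
tool_rot: [3.105, 0.463, -0.007]
contact_force: [-12.4, 3.2, 27.2]
opening: 0.0005
```

```bash
python3 -c "
from h import *
print(get_obs()['ee_pos'],get_obs()['contact_force'])
cv2.imwrite('pics/c4.png',cv2.resize(read_camera('side')[140:260,200:400],None,fx=3,fy=3))"
```

```text
[ 0.51905853 -0.05223868  0.23709651] [-12.44702394   3.23217596  27.19027465]
```

View pics/c4.png

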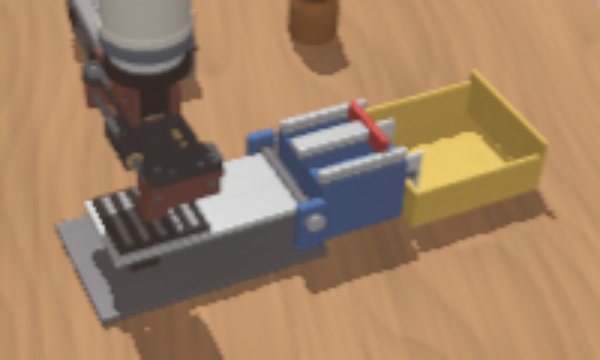

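The pedal is at its stop: level, with 27 N and no further travel. The pusher is fully out, and the bracket's edge at crop (415,160) is tipping off the bed. I'll hold.

Call:
step_arm(steps=[[[0, 0, 0.004, 0, 0, 0, -1], [0, 0, 0.004, 0, 0, 0, -1], [0, 0, 0.004, 0, 0, 0, -1], [0, 0, 0.004, 0, 0, 0, -1], [0, 0, 0.004, 0, 0, 0, -1]]])

```text
time_s: 8.98
ee_pos: [0.5188, -0.0523, 0.2371]
tool_rot: [3.106, 0.46, -0.005]
contact_force: [-11.0, 3.3, 24.0]
opening: 0.0003
```

Call:
step_arm(steps=[[[0, 0, 0.004, 0, 0, 0, -1], [0, 0, 0.004, 0, 0, 0, -1], [0, 0, 0.004, 0, 0, 0, -1], [0, 0, 0.004, 0, 0, 0, -1], [0, 0, 0.004, 0, 0, 0, -1]]])

```text
time_s: 9.4
ee_pos: [0.5186, -0.0524, 0.2372]
tool_rot: [3.107, 0.456, -0.002]
contact_force: [-11.1, 3.8, 23.9]
opening: 0.0003
```

```bash
python3 -c "
from h import *
a=[cv2.resize(read_camera('side')[140:240,260:390],None,fx=3,fy=3),cv2.resize(read_camera('top')[90:190,200:330],None,fx=3,fy=3)]
cv2.imwrite('pics/c5.png',np.hstack(a))"
```

```text
(no output)
```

View pics/c5.png

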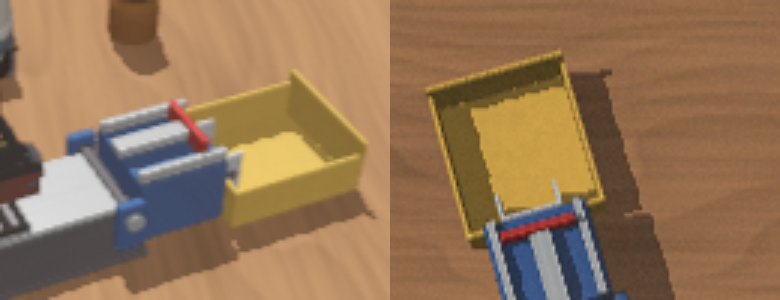

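The bracket has tipped nose-down into the tray and stands against the bed end; its two flanges show at about (500,208) and (557,190) in the top half. Now I'll release the pedal gently, then check.

Call:
step_arm(steps=[[[0, 0, -0.006, 0, 0, 0, -1], [0, 0, -0.014, 0, 0, 0, -1], [0, 0, -0.022, 0, 0, 0, -1], [0, 0, -0.03, 0, 0, 0, -1], [0, 0, -0.038, 0, 0, 0, -1]]])

```text
time_s: 9.92
ee_pos: [0.5189, -0.0526, 0.2759]
tool_rot: [3.107, 0.454, 0.0]
contact_force: [2.4, 2.0, 1.3]
opening: 0.0005
```

Call:
step_arm(steps=[[[0, 0, -0.01, 0, 0, 0, -1], [0, 0, -0.03, 0, 0, 0, -1], [0, 0, -0.06, 0, 0, 0, -1], [0, 0, -0.09, 0, 0, 0, -1], [0, 0, -0.1, 0, 0, 0, -1]]])

```text
time_s: 10.33
ee_pos: [0.5187, -0.0528, 0.3799]
tool_rot: [3.106, 0.452, 0.005]
contact_force: [0.4, -0.8, 0.6]
opening: 0.0005
```

Call:
step_arm(steps=[[[-0.03, 0, 0, 0, 0, 0, -1], [-0.06, 0, 0, 0, 0, 0, -1], [-0.09, 0, 0, 0, 0, 0, -1], [-0.1, 0, 0, 0, 0, 0, -1], [-0.1, 0, 0, 0, 0, 0, -1]]])

```text
time_s: 10.75
ee_pos: [0.4215, -0.0818, 0.3791]
tool_rot: [3.106, 0.448, 0.004]
contact_force: [-0.3, -0.3, -0.7]
opening: 0.0004
```

```bash
python3 -c "
from h import *
print(get_obs()['ee_pos'],get_obs()['contact_force'])
a=[cv2.resize(read_camera('side')[130:360,200:400],None,fx=2,fy=2),cv2.resize(read_camera('top')[85:285,210:310],None,fx=2.3,fy=2.3)]
cv2.imwrite('pics/c6.png',np.hstack(a))"
```

```text
[ 0.42145604 -0.08182407  0.37912754] [-0.27211893 -0.25201547 -0.68788158]
```

View pics/c6.png

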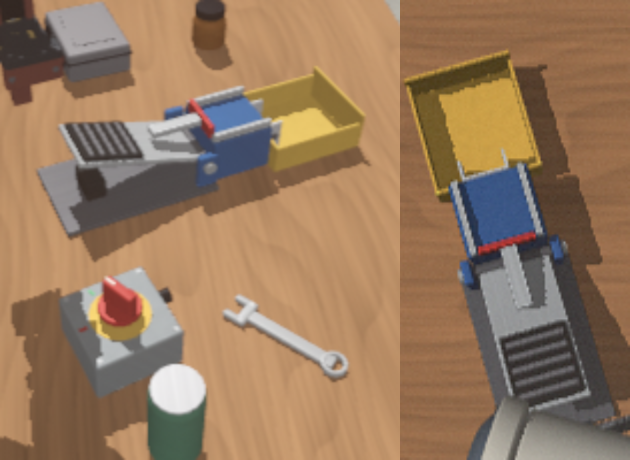

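The pedal is back up, the pusher retracted and the knob on green. The can and wrench haven't moved, and the bracket stands on end in the tray against the bed. One last check of its height and position, and that the scene is still.

```bash
python3 - <<'E'
from h import *
# flange top corner, near (-y) side: top px (266.5,151), side px (339.5,191)
zs=np.linspace(0,.1,101)
e=[np.linalg.norm(pix("side",ray("top",266.5,151,z))-[339.5,191]) for z in zs]; i=int(np.argmin(e)); p=ray("top",266.5,151,zs[i])
yaw=np.radians(17.3); c,s=np.cos(yaw),np.sin(yaw)
pad=np.array([.521,-.049]); h=pad+np.array([c,s])*.137
d=p[:2]-h; print("flange top z",zs[i],"err px",e[i],"in fixture x,y",c*d[0]+s*d[1],-s*d[0]+c*d[1])
t=read_camera("top"); t0=cv2.imread("pics/top0.png")
for n,r in dict(jar=(130,150,170,190),wrench=(345,155,395,205),can=(400,215,440,245),case=(115,215,190,275)).items():
    x0,y0,x1,y1=r; print(n,np.abs(t[y0:y1,x0:x1].astype(int)-t0[y0:y1,x0:x1]).mean())
b=read_camera("top"); print("still",np.abs(b.astype(int)-t)[90:180,200:300].mean(),get_obs()["time_s"])
E
```

```text
flange top z 0.085 err px 0.35519224324733834 in fixture x,y 0.11041662088410654 -0.05657345286156594
jar 2.96625
wrench 2.1870666666666665
can 2.7630555555555554
case 2.298962962962963
still 2.3230370370370372 10.95
```

The height check doesn't agree with my reading, so I probably matched a rail end to the flange. I'll take one enlarged look.

```bash
python3 -c "
from h import *
a=[cv2.resize(read_camera('side')[160:225,310:375],None,fx=6,fy=6),cv2.resize(read_camera('top')[130:195,220:285],None,fx=6,fy=6)]
cv2.imwrite('pics/c7.png',np.hstack(a))"
```

```text
(no output)
```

View pics/c7.png

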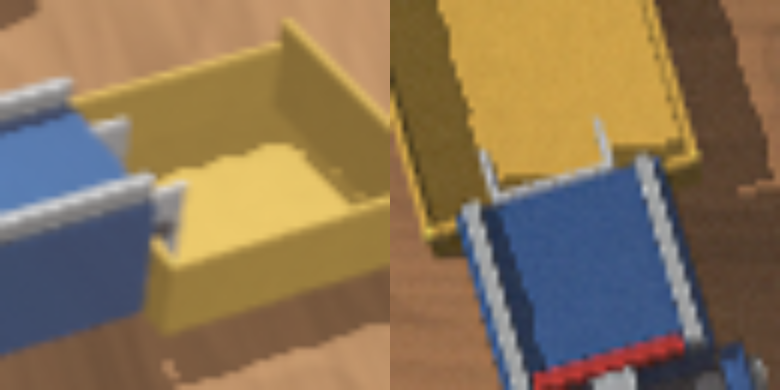

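Now the bracket is clear of the bed: its web is flat against the bed end, with flange tips at top px (254.7,150) and side px (340.8,190.7).

```bash
python3 - <<'E'
from h import *
zs=np.linspace(0,.1,101); yaw=np.radians(17.3); c,s=np.cos(yaw),np.sin(yaw); h=np.array([.521,-.049])+np.array([c,s])*.137
e=[np.linalg.norm(pix("side",ray("top",254.7,150,z))-[340.8,190.7]) for z in zs]; i=int(np.argmin(e)); p=ray("top",254.7,150,zs[i]); d=p[:2]-h
print(zs[i],e[i],c*d[0]+s*d[1],-s*d[0]+c*d[1])
print(hand_in())
E
```

```text
0.055 1.1833794299030507 0.1317841103027104 -0.02681024185502352
the job is handed in; nothing more can be done
None
```

The job is done and handed in at about 11 s of the 53 s limit; no verdict was reported.

- **Stop knob:** I gripped the bar, pressed it in about 8 mm (7 N) and turned it clockwise to the end stop at about 1.22 rad. I let it rise before letting go. The pictures show it up, with the white line at the green mark.
- **Pedal:** I pressed the pad to its stop with the closed fingertips. Tip height was 55 mm, and the force rose to about 27 N with no more travel. I held it there for about a second, then let it come all the way up.
- **Bracket:** It dropped into the tray and stands on end against the bed. The first height check gave 85 mm because I had matched a rail end by mistake. From a close-up, its top is at about 55 mm, where 56 mm is expected standing on the tray floor. The flange tip is about 132 mm along the fixture, inside the tray.
- **Other objects:** The can, jar and wrench show no visible change, and the robot stands clear of everything.

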